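# Close the flux jar on the soldering bench

### The arm

A 6-joint arm with a two-finger parallel gripper is mounted at the origin on the work surface. World frame = base frame: x ahead of the robot, y to its left, z up, the work surface at z = 0. Lengths are in m, angles in rad, forces in N, time in s.
With the tool pointing down it reaches from about 0.375 to 0.9 m from the base axis. Payload 3.1 kg.
Tool frame: the origin (TCP) lies between the finger pads; the fingertips stand 8 mm ahead of it and the grasp point (between the pads) lies 11 mm behind it; z points along the fingers, y is the line along which they close (so a half turn about z gives the same grasp; the last joint's range is limited). The gripper opens to 85 mm and grips with 20 to 120 N. Pads are 22 mm wide; open, the fingers measure 114 mm over their backs; the gripper's body (76 mm by 85 mm) begins 54 mm behind the grasp point. The pads swing forward as they close: fully open they stand 13 mm farther back than shut.
Start: joints at [1.091, 0.527, 1.433, -0, 1.181, -0.178], TCP at [0.185, 0.597, 0.239] pointing down, gripper open.
Joint ranges: [-3.08, 3.08], [-0.75, 2.2], [0.22, 2.44], [-1.43, 4.57], [0, 2.65], [-2.85, 2.85]. Speed limits (rad/s): [2.79, 2.79, 3.14, 3.14, 3.14, 3.14].

### API

Orientations are given as a unit quaternion [x, y, z, w].
In Python, from station import readout, cams, sign_off gives the robot as it stands.
- The arm moves only by the tool send_rows, never from a script. Its argument "commands" is text: rows parted by semicolons, each of 5 numbers parted by spaces: the finger opening in mm, from 0 to 85.4, then the shift along the tool's x, y, z each as a share of 0.02 m, from -1 to 1, then the turn about the tool's z as a share of 4 degrees, from -1 to 1. In form: grip dx dy dz spin; .... A call has 1 to 20 rows; each row shifts and turns the commanded pose from where the row before left it, along the tool's axes as they then stand; what a row does not reach is not made up. A row lasts 1/12 s, in which the tool goes at most 41.7 mm and 7.16 degrees, less where a joint would pass 70% of its speed; a pose out of reach is approached as far as the arm can. A call with a number of a shift or a turn outside -1 to 1 is refused whole. A call with a gripper value outside its range is refused whole. The fingers move at their own pace and stop on an object; "grip_force" is the grip in N (left out, the last holds). Time passes only in rows, so rows that do not move let the fingers close. It gives the time, the measured TCP pose, the force, the opening and the grip force at its end, in the units of the state.
- readout.sense(): the state, without advancing time (a new reading comes with each control period).
- cams.snapshot(name): name is "side" or "top"; returns a dict with "pixels" (400x640x3 uint8, red, green, blue), "intrinsics" (3x3 intrinsics, pixels), "dist" ([k1, k2, p1, p2, k3] as OpenCV has them; the pictures are not rectified), "eye" and "rotation" of the camera in the world. Camera axes: x right, y down, z forward; pixel columns grow to the right and rows downward; lengths in m; the calibration is good to about 2 mm. A picture is of the moment at which its call begins. There is no depth.
- sign_off(): hands the job in; it is judged then, once.
The state is a dict: "t": time; "q": joint angles; "qd": joint speeds; "tau": joint torques, N m; "tcp_pos": TCP position; "tool_rot": TCP orientation; "force": force on the tool from outside, world axes, zero at the start; "ft_torque": the same for the moment, N m; "finger_gap": opening from 0.0 (shut) to 1.0 (fully open); "gripper_force": force on a finger pad.
Only numpy, scipy, OpenCV 4.12 (cv2) and the standard library are available. Lean on these libraries where they do the work, as an engineer would, in place of code of your own. Each camera call takes 0.05 s, during which the arm holds its last target. There are 200 camera calls.

### The job

The wide-mouthed flux jar on the bench stands open. Pick up the larger of the two turned wooden stoppers by its knob, lower its tapered end into the neck of that jar and let go only once the taper is inside, so that the stopper ends upright, fully home with its collar resting on the rim. Leave the jar standing where it is, and leave the tall narrow-necked bottle and the small stopper alone.

Things in the scene. Friction and masses are not known exactly. Their poses are not given: they have to be found in the camera images.
- stopper: The larger wooden stopper, loose, about 0.12 kg, standing upright on the bench on its narrow end. Round, 78 mm tall. Origin at the centre of its underside, z axis up along it. From the underside up: tapered plug, 34 mm diameter at the foot widening to 50 mm at 30 mm height; flat collar 72 mm diameter from 30 to 38 mm; cylindrical knob 30 mm diameter from 38 to 78 mm, the part to grip from above.
- jar: The wide-mouthed squat jar of white glazed stoneware, loose, about 0.7 kg, standing open and upright. Origin at the centre of its underside, z up. Body 110 mm diameter, 105 mm tall to the rim; round straight neck, outer diameter 66 mm, inner diameter 56 mm, in the top 18 mm, wider below. With the stopper home its origin lies on the jar's axis 75 mm above the jar's origin.
- small_stopper: The smaller wooden stopper, same shape and wood, 52 mm tall, collar 38 mm diameter, knob 20 mm diameter, loose, standing on the bench. Origin at the centre of its underside. It belongs to the bottle; leave it.
- bottle: The tall narrow-necked bottle of white glazed stoneware, loose and open: 145 mm tall, body 72 mm diameter, neck 38 mm outer diameter. Origin at the centre of its underside. Leave it.
Things that resemble listed ones, but are neither listed nor needed, are in the scene too. Leave any green or purple look-alike of the jar alone.

How it is judged:
By the outcome, as a careful person would: the job done as asked, in the order asked, and still so for the second after the job is handed in, with the robot touching nothing.
It also fails if it takes over 40 s, if anything falls off the work surface, if the arm or the gripper's body presses on something with over 40 N, if the wrist force passes 120 N, or if a joint passes its speed limit or range.

## Working session

There is one attempt and no reset: what is moved stays moved. The work goes in short steps, Python scripts to look and compute and a tool call to move; the robot and the scene stay as the last step left them, time stands still between calls to the robot, and variables do not carry over. Pictures are saved under pics/ and viewed, at most 10 in all, crops included, and the job is handed in when it is done.

Besides the shell and the picture viewer there is one more tool, called after "Emit:" as name(argument=value, ...) on one line, values as JSON. send_rows: Moves the arm, as the interface text tells. Its arguments: {"type":"object","properties":{"commands":{"type":"string"},"grip_force":{"type":"number"}},"required":["commands"]}

```bash
mkdir -p pics; cat > h.py <<'E'
import numpy as np, cv2
from station import readout, cams, sign_off
def snap(n,f):
    s=cams.snapshot(n); cv2.imwrite('pics/'+f,s['pixels'][:,:,::-1]); np.save('pics/'+n+'.npy',s,allow_pickle=True); return s
def load(n): return np.load('pics/'+n+'.npy',allow_pickle=True).item()
def ray(s,u,v):
    p=cv2.undistortPoints(np.array([[[u,v]]],float),np.array(s['intrinsics'],float),np.array(s['dist'],float))[0,0]
    return np.array(s['eye']),np.array(s['rotation'])@np.array([p[0],p[1],1])
def plane(s,u,v,z):
    e,d=ray(s,u,v); return e+d*(z-e[2])/d[2]
def proj(s,P):
    R=np.array(s['rotation']); r=cv2.Rodrigues(R.T)[0]; t=-R.T@np.array(s['eye'])
    return cv2.projectPoints(np.array(P,float).reshape(-1,3),r,t,np.array(s['intrinsics'],float),np.array(s['dist'],float))[0][:,0]
E
python3 - <<'E'
from h import *
a=snap('top','t0.png');b=snap('side','s0.png')
for s in(a,b):print(s['eye'],s['rotation'])
s=readout.sense();print(s['t'],s['tcp_pos'],s['tool_rot'],s['finger_gap'],s['force'])
E
```

```text
[0.34647243 0.00450832 0.97550709] [-0.6931684   0.71060824 -0.08753528  0.08301248]
[ 0.35535072 -0.42292554  0.55858921] [ 0.90979991 -0.19069355  0.07866092 -0.36015628]
0.1 [0.18485442 0.59637676 0.23842338] [ 1.49838978e-01  9.88709925e-01 -9.31636440e-04 -3.11327229e-04] 1.0018786600782998 [ 0.47417405 -0.74974842 -0.08633281]
```

View pics/t0.png

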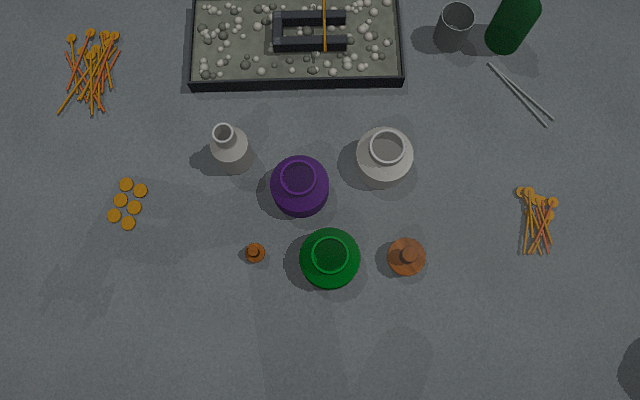

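View pics/s0.png

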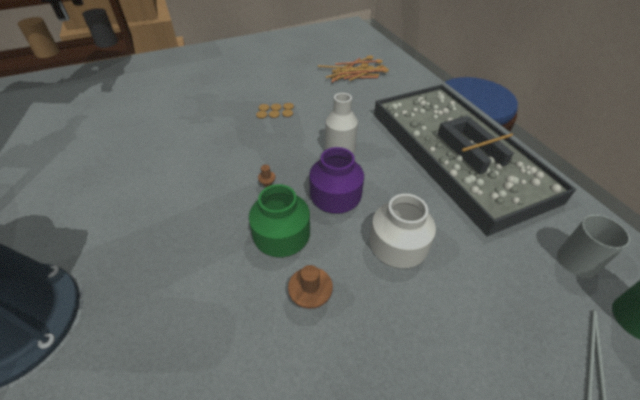

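The top view shows the stoppers at (407,257) (large) and (255,252) (small). White wares are the jar at (385,150) and the bottle at (226,145); the purple (299,185) and green (330,258) jars are look-alikes. In the side view the large stopper is at (310,285) and the white jar at (403,230). The white squat jar with the wide open mouth fits, and so does the larger stopper at (407,257). "Rotation" is a quaternion, so I'll convert it.

```bash
cat >> h.py <<'E'
from scipy.spatial.transform import Rotation as Ro
def fix(s):
    s['rotation']=Ro.from_quat(s['rotation']).as_matrix() if np.size(s['rotation'])==4 else s['rotation']; return s
def tri(*rs):
    A=sum(np.eye(3)-np.outer(d,d)/(d@d) for e,d in rs);b=sum((np.eye(3)-np.outer(d,d)/(d@d))@e for e,d in rs);return np.linalg.solve(A,b)
E
python3 - <<'E'
from h import *
t=fix(load('top'));s=fix(load('side'))
for S,n,box in((t,'top',(340,110,440,290)),(s,'side',(270,180,450,320))):
    x0,y0,x1,y1=box;c=S['pixels'][y0:y1,x0:x1,::-1]
    h=cv2.cvtColor(c,cv2.COLOR_BGR2HSV)
    m=((h[...,0]<18)&(h[...,1]>100)&(h[...,2]>50)).astype(np.uint8)
    cs=max(cv2.findContours(m,0,2)[0],key=cv2.contourArea);(u,v),ax,an=cv2.fitEllipse(cs)
    u+=x0;v+=y0;print(n,'brown',u,v,ax,an,plane(S,u,v,.036))
for n,S in(('t',t),('s',s)):
    a=S['pixels'][:,:,::-1]
    A=a[115:285,345:445] if n=='t' else a[185:315,280:445]
    cv2.imwrite(f'pics/c{n}.png',cv2.resize(A,None,fx=3.5,fy=3.5,interpolation=2))
a=cv2.imread('pics/ct.png');b=cv2.imread('pics/cs.png')
H=600;a=cv2.copyMakeBorder(a,0,H-a.shape[0],0,0,0) if a.shape[0]<H else a[:H]
b=cv2.resize(b,(440,347));b=cv2.copyMakeBorder(b,0,H-347,0,0,0);o=np.hstack([a,b]);print(o.shape);cv2.imwrite('pics/c0.png',o)
E
```

```text
top brown 405.95702362060547 256.3764953613281 (36.941463470458984, 37.73331069946289) 143.27757263183594 [ 0.45853585 -0.15065317  0.036     ]
side brown 309.84329986572266 287.1621780395508 (39.41157531738281, 42.522125244140625) 80.06624603271484 [ 0.45729161 -0.15290393  0.036     ]
(600, 790, 3)
```

View pics/c0.png

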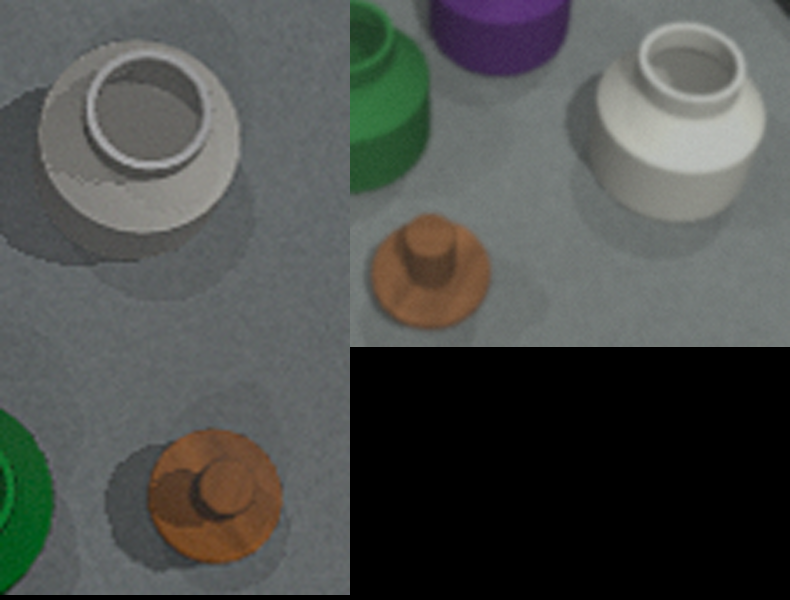

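The crop confirms the white squat open-mouthed jar with rim centre at top (387.6,146.4) and side (408,211), and the large brown stopper with knob top at top (410,254) and side (310,271.6).

```bash
python3 - <<'E'
from h import *
t=fix(load('top'));s=fix(load('side'))
for n,p,q,z in(('knob',(409.9,254.1),(310,271.6),.078),('rim',(387.6,146.4),(408,210.9),.105)):
    print(n,plane(t,*p,z),plane(s,*q,z),tri(ray(t,*p),ray(s,*q)))
for n,p,z in(('green',(330,254),.105),('purple',(298,178),.105)): print(n,plane(t,*p,z))
R=Ro.from_quat(readout.sense()['tool_rot']).as_matrix();print(R)
E
```

```text
knob [ 0.45735494 -0.15097615  0.078     ] [ 0.45936214 -0.15049905  0.078     ] [ 0.45820083 -0.15096336  0.07889055]
rim [ 0.64953603 -0.11840818  0.105     ] [ 0.64623012 -0.1246251   0.105     ] [ 0.65188557 -0.11937639  0.09695639]
green [ 0.45796708 -0.00921438  0.105     ]
purple [0.5941714  0.04371116 0.105     ]
[[-9.55096368e-01  2.96293989e-01 -8.94815547e-04]
 [ 2.96295149e-01  9.55094826e-01 -1.74893848e-03]
 [ 3.36433740e-04 -1.93553430e-03 -9.99998070e-01]]
```

Stopper at (0.458,-0.151), jar at about (0.649,-0.119). I'll travel at the present height, pushing out first to stay clear of the inner reach limit.

Emit:
send_rows(commands="85 -1 -1 0 0;85 -1 -1 0 0;85 -1 -1 0 0;85 -1 -1 0 0;85 -1 -1 0 0;85 -1 -1 0 0;85 -1 -1 0 0;85 -1 -1 0 0;85 -1 -1 0 0;85 -1 -1 0 0;85 -1 -1 0 0;85 -1 -1 0 0;85 -1 -1 0 0;85 -1 -1 0 0;85 -1 -1 0 0;85 -1 -1 0 0;85 -1 -1 0 0;85 -1 -1 0 0;85 -1 -1 0 0;85 -1 -1 0 0", grip_force=30)

```text
t: 1.77
tcp_pos: [0.4488, 0.095, 0.2391]
tool_rot: [0.15, 0.989, 0.0, -0.0]
force: [-0.1, -0.3, 0.6]
finger_gap: 1.0
gripper_force: 0.0
```

Emit:
send_rows(commands="85 -1 -1 0 0;85 -1 -1 0 0;85 -1 -1 0 0;85 -1 -1 0 0;85 0 -1 0 0;85 0 -1 0 0;85 0 -1 0 0;85 0 -1 0 0;85 0 -1 0 0;85 0 -1 0 0;85 0 -1 0 0;85 0 -0.7 0 0;85 0 0 0 0;85 0 0 0 0")

```text
t: 2.93
tcp_pos: [0.4554, -0.1511, 0.2391]
tool_rot: [0.151, 0.989, 0.0, -0.0]
force: [-0.1, 0.7, 0.7]
finger_gap: 0.996
gripper_force: 0.0
```

Emit:
send_rows(commands="85 -0.15 0.05 1 0;85 0 0 1 0;85 0 0 1 0;85 0 0 1 0;85 0 0 1 0;85 0 0 1 0;85 0 0 1 0;85 0 0 0.8 0;85 0 0 0.8 0;85 0 0 0.8 0;85 0 0 0 0;85 0 0 0 0")

```text
t: 3.93
tcp_pos: [0.4586, -0.1496, 0.0507]
tool_rot: [0.149, 0.989, 0.001, -0.001]
force: [-0.2, -0.6, 0.4]
finger_gap: 1.0
gripper_force: 0.0
```

```bash
python3 - <<'E'
from h import *
a=snap('top','t1.png')['pixels'];b=snap('side','s1.png')['pixels']
A=cv2.resize(a[90:310,320:480],(400,550),interpolation=2);B=cv2.resize(b[180:345,260:380],(400,550),interpolation=2)
cv2.imwrite('pics/c1.png',np.hstack([A,B])[:,:,::-1])
s=readout.sense();print(s['tcp_pos'],s['force'])
E
```

```text
[ 0.45939496 -0.1504455   0.05191278] [0.38695909 0.03337521 0.30971463]
```

View pics/c1.png

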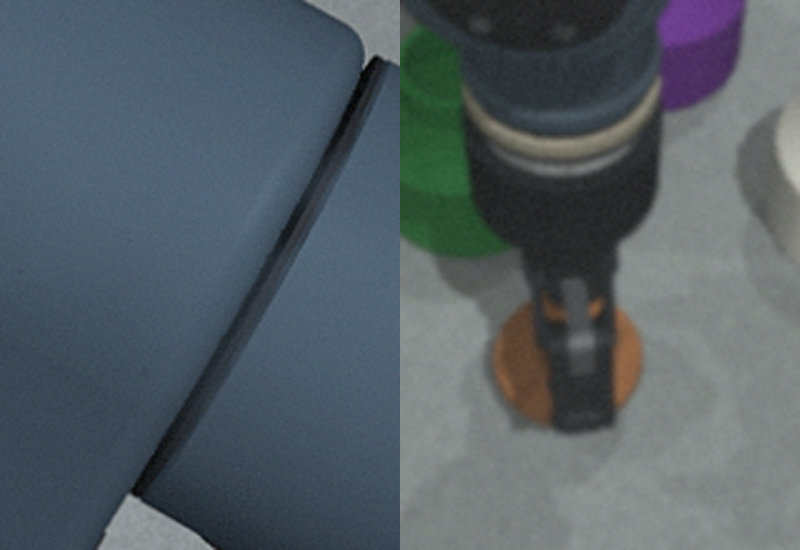

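The top view is blocked by the arm. The side view shows the near finger over the collar with the knob between the fingers (crop ~ (575,320)). Closing now, then lifting.

Emit:
send_rows(commands="60 0 0 0 0;45 0 0 0 0;36 0 0 0 0;30 0 0 0 0;20 0 0 0 0;20 0 0 0 0;20 0 0 0 0;20 0 0 0 0;20 0 0 0 0;20 0 0 0 0", grip_force=40)

```text
t: 4.87
tcp_pos: [0.4591, -0.1509, 0.0519]
tool_rot: [0.15, 0.989, -0.0, 0.0]
force: [0.4, 0.6, 5.8]
finger_gap: 0.338
gripper_force: 39.2
```

Emit:
send_rows(commands="20 0 0 -0.2 0;20 0 0 -0.5 0;20 0 0 -1 0;20 0 0 -1 0;20 0 0 -1 0;20 0 0 -1 0;20 0 0 -1 0;20 0 0 -1 0;20 0 0 -1 0;20 0 0 -1 0;20 0 0 -0.3 0;20 0 0 0 0;20 0 0 0 0")

```text
t: 5.95
tcp_pos: [0.4584, -0.1505, 0.2311]
tool_rot: [0.15, 0.989, 0.0, -0.0]
force: [-0.8, -0.0, -1.5]
finger_gap: 0.342
gripper_force: 39.6
```

```bash
python3 - <<'E'
from h import *
a=snap('top','t2.png')['pixels'];b=snap('side','s2.png')['pixels']
A=cv2.resize(a[100:200,340:440],(400,400),interpolation=2);B=cv2.resize(b[80:330,200:450],(400,400),interpolation=2)
cv2.imwrite('pics/c2.png',np.hstack([A,B])[:,:,::-1])
s=readout.sense();print(s['t'],s['tcp_pos'],s['force'],s['finger_gap'])
E
```

```text
6.05 [ 0.45795773 -0.15021967  0.23010866] [-6.32034643e-01 -6.67528666e-04 -1.56090546e+00] 0.34134814972679084
```

View pics/c2.png

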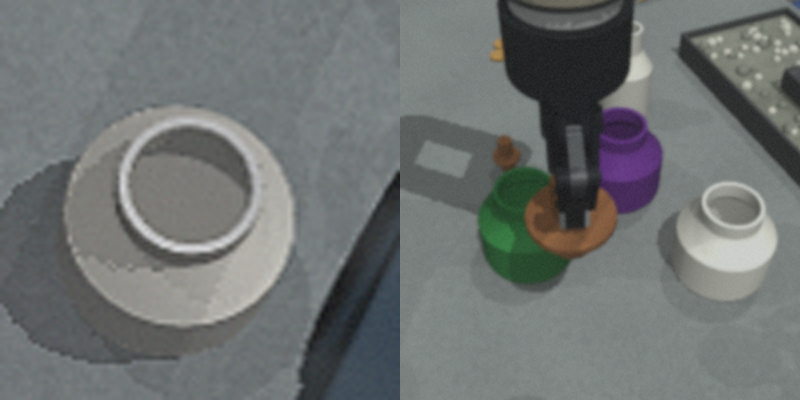

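Side view: the stopper hangs upright in the gripper (crop (570,220)); the top view shows the rim unobstructed, centre at crop (190,186), i.e. pixel (387.5,146.5). I'll refine the rim in both views and check the held collar.

```bash
python3 - <<'E'
from h import *
t=fix(load('top'));s=fix(load('side'))
g=cv2.cvtColor(t['pixels'],7)[120:175,355:420].astype(np.uint8)
for th in (150,160,175):
    m=(g>th).astype(np.uint8);p=cv2.findNonZero(cv2.morphologyEx(m,2,np.ones((1,1),np.uint8)))
    cs=max(cv2.findContours(m,0,1)[0],key=cv2.contourArea)
    if len(cs)>5:(u,v),ax,an=cv2.fitEllipse(cs);print(th,u+355,v+120,ax,plane(t,u+355,v+120,.105))
for P in([.649,-.119],[.647,-.121]):
    a=np.linspace(0,6.28,60);q=proj(s,np.c_[P[0]+.033*np.cos(a),P[1]+.033*np.sin(a),.105+0*a]);print('side rim predicted',P,q.min(0),q.max(0))
gs=cv2.cvtColor(s['pixels'],7);print('side row211',gs[211,380:435].tolist());print('side col408',gs[190:232,408].tolist())
h=cv2.cvtColor(s['pixels'],cv2.COLOR_RGB2HSV)[170:245,270:350]
m=((h[...,0]<18)&(h[...,1]>90)&(h[...,2]>50)).astype(np.uint8)
c=cv2.convexHull(max(cv2.findContours(m,0,1)[0],key=cv2.contourArea));(u,v),ax,an=cv2.fitEllipse(c)
print('collar',u+270,v+170,ax,an,plane(s,u+270,v+170,.214),c[:,0].min(0)+[270,170],c[:,0].max(0)+[270,170])
q=proj(s,np.c_[.458+.036*np.cos(a),-.1505+.036*np.sin(a),.217+0*a]);print('pred',q.min(0),q.max(0))
E
```

```text
150 390.7385597229004 150.1344451904297 (40.20075988769531, 47.54696273803711) [ 0.64231644 -0.12367531  0.105     ]
160 391.4677429199219 149.0109519958496 (36.038116455078125, 48.01636505126953) [ 0.64442251 -0.12512114  0.105     ]
175 387.12906646728516 145.80699920654297 (32.70418167114258, 34.2725830078125) [ 0.65068403 -0.11762004  0.105     ]
side rim predicted [0.649, -0.119] [387.65045361 193.66653839] [427.66683067 223.53327774]
side rim predicted [0.647, -0.121] [387.23717084 194.77520879] [427.36954525 224.82199275]
side row211 [133, 121, 121, 122, 115, 111, 103, 93, 104, 129, 167, 192, 189, 170, 156, 152, 150, 141, 135, 129, 124, 122, 122, 121, 123, 119, 122, 121, 121, 116, 118, 117, 116, 119, 117, 116, 116, 112, 114, 112, 104, 101, 97, 96, 107, 148, 187, 189, 168, 141, 135, 132, 131, 134, 132]
side col408 [130, 127, 136, 155, 182, 186, 164, 150, 150, 148, 144, 146, 132, 113, 110, 117, 120, 124, 120, 116, 117, 121, 122, 122, 119, 121, 119, 120, 118, 130, 156, 184, 187, 167, 156, 155, 154, 157, 158, 172, 193, 203]
collar 306.2401466369629 214.5383758544922 (50.409698486328125, 55.60211944580078) 97.05924224853516 [ 0.45678415 -0.15075186  0.214     ] [278 190] [334 240]
pred [277.85989353 191.52730973] [336.08455236 235.96057157]
```

Emit:
send_rows(commands="20 -0.4 0.2 0 0;20 -0.8 0.4 0 0;20 -1 0.5 0 0;20 -1 0.5 0 0;20 -1 0.5 0 0;20 -1 0.5 0 0;20 -1 0.5 0 0;20 -1 0.5 0 0;20 -0.8 0.4 0 0;20 -0.5 0.25 0 0;20 -0.17 0.11 0 0;20 0 0 0.5 0;20 0 0 0.8 0;20 0 0 0.8 0;20 0 0 0 0;20 0 0 0 0;20 0 0 0 0")

```text
t: 7.47
tcp_pos: [0.6501, -0.119, 0.1894]
tool_rot: [0.15, 0.989, -0.0, -0.0]
force: [1.1, -0.5, -1.3]
finger_gap: 0.341
gripper_force: 39.6
```

```bash
python3 - <<'E'
from h import *
b=snap('side','s3.png')['pixels'];fix(load('side'))
cv2.imwrite('pics/c3.png',cv2.resize(b[140:290,330:490],(800,600) if 0 else (640,600),interpolation=2)[:,:,::-1])
P=[]
for i in range(4):
    P.append(readout.sense()['tcp_pos']);cams.snapshot('top')
s=readout.sense();print(s['t'],np.mean(P,0),s['force'],s['finger_gap'])
E
```

```text
7.7167 [ 0.6507765  -0.11915604  0.19031179] [ 0.11395946  0.20340812 -2.10533862] 0.3384835851083404
```

View pics/c3.png

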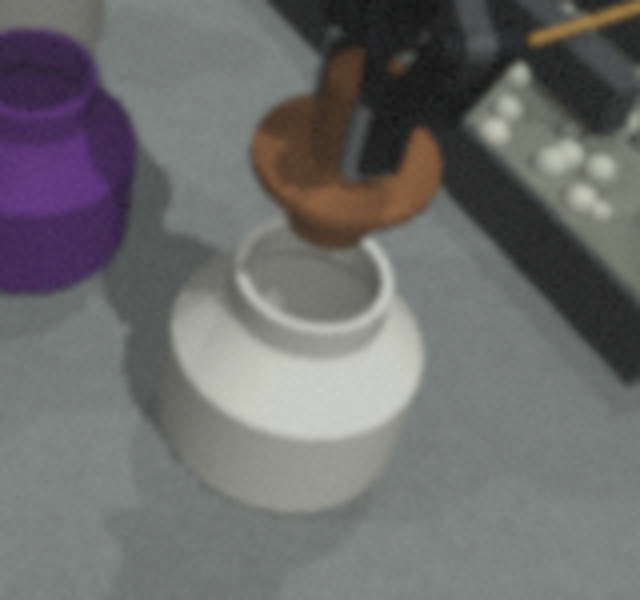

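Side view: the stopper hangs above the mouth, collar centre at about pixel (416.5,180), rim centre at about (408.5,209). Comparing the two.

```bash
python3 - <<'E'
from h import *
s=fix(load('side'));a=np.linspace(0,6.28,90)
def ring(P,r,z):
    q=proj(s,np.c_[P[0]+r*np.cos(a),P[1]+r*np.sin(a),z+0*a]);return q
f=lambda q:((q-[330,140])*4).round()
P=(.6508,-.1192)
q=np.vstack([ring(P,.036,.169),ring(P,.036,.177)]);print('collar pred',f(q).min(0),f(q).max(0));q=ring(P,.017,.139);print('foot pred',f(q).min(0),f(q).max(0))
q=ring((.6495,-.1185),.033,.105);print('rim pred',f(q).min(0),f(q).max(0))
for z in(.169,.173,.177):print(plane(s,416.5,180.2,z))
h=cv2.cvtColor(s['pixels'],cv2.COLOR_RGB2HSV)[155:205,385:450]
m=((h[...,0]<18)&(h[...,1]>90)&(h[...,2]>40)).astype(np.uint8)
c=max(cv2.findContours(m,0,1)[0],key=cv2.contourArea)[:,0]+[385,155];print('meas',f(c).min(0),f(c).max(0), 'foot low', f(c[c[:,1]>=c[:,1].max()-1]).tolist())
E
```

```text
collar pred [250.  84.] [445. 230.]
foot pred [287. 185.] [373. 247.]
rim pred [231. 214.] [391. 333.]
[ 0.65175071 -0.11905202  0.169     ]
[ 0.6487075  -0.12217196  0.173     ]
[ 0.6456643 -0.1252919  0.177    ]
meas [252  60] [440 240] foot low [[312, 236], [316, 240], [320, 240], [324, 240], [328, 240], [332, 240], [336, 240], [340, 240], [344, 240], [348, 236], [352, 236]]
```

Stopper and mouth agree to about 1 mm. Lowering gently.

Emit:
send_rows(commands="20 0 0 0.5 0;20 0 0 0.5 0;20 0 0 0.5 0;20 0 0 0.4 0;20 0 0 0.3 0;20 0 0 0.3 0;20 0 0 0 0;20 0 0 0 0")

```text
t: 8.38
tcp_pos: [0.6502, -0.1188, 0.1387]
tool_rot: [0.15, 0.989, 0.0, -0.0]
force: [0.7, 0.4, -1.6]
finger_gap: 0.341
gripper_force: 39.6
```

Emit:
send_rows(commands="20 0 0 0.2 0;20 0 0 0.2 0;20 0 0 0.1 0;20 0 0 0 0;20 0 0 0 0")

```text
t: 8.8
tcp_pos: [0.6503, -0.1188, 0.1292]
tool_rot: [0.15, 0.989, 0.0, -0.0]
force: [-0.0, -0.2, -1.1]
finger_gap: 0.34
gripper_force: 39.6
```

Emit:
send_rows(commands="20 0 0 0.05 0;20 0 0 0.05 0;20 0 0 0 0;20 0 0 0 0")

```text
t: 9.13
tcp_pos: [0.6504, -0.1189, 0.1273]
tool_rot: [0.15, 0.989, 0.0, 0.0]
force: [-0.7, 0.8, -0.7]
finger_gap: 0.337
gripper_force: 39.6
```

The taper is about 29 mm inside. Releasing slowly, then rising straight up.

Emit:
send_rows(commands="31 0 0 0 0;34 0 0 0 0;38 0 0 0 0;45 0 0 0 0;55 0 0 0 0;65 0 0 0 0;70 0 0 0 0;70 0 0 0 0;70 0 0 0 0")

```text
t: 9.88
tcp_pos: [0.6503, -0.1189, 0.1273]
tool_rot: [0.15, 0.989, 0.0, -0.0]
force: [-0.2, -0.5, 0.0]
finger_gap: 0.819
gripper_force: 0.0
```

Emit:
send_rows(commands="70 0 0 -0.3 0;70 0 0 -0.6 0;70 0 0 -1 0;70 0 0 -1 0;70 0 0 -1 0;70 0 0 -1 0;70 0 0 -1 0;70 0 0 -0.5 0;70 1 0 0 0;70 1 0 0 0;70 1 0 0 0;70 1 0 0 0;70 1 0 0 0;70 1 0 0 0;70 1 0 0 0;70 1 0 0 0;70 0 0 0 0;70 0 0 0 0")

```text
t: 11.38
tcp_pos: [0.4972, -0.0712, 0.2559]
tool_rot: [0.15, 0.989, -0.0, 0.0]
force: [-0.1, 0.2, 1.2]
finger_gap: 0.817
gripper_force: 0.0
```

```bash
python3 - <<'E'
from h import *
a=snap('top','t4.png')['pixels'];b=snap('side','s4.png')['pixels']
A=cv2.resize(a[100:200,340:440],(400,400),interpolation=2);B=cv2.resize(b[150:280,345:475],(400,400),interpolation=2)
cv2.imwrite('pics/c4.png',np.hstack([A,B])[:,:,::-1])
s=fix(load('side'));t=fix(load('top'))
P=(.6500,-.119)
an=np.linspace(0,6.28,90)
for n,S,bx in(('side',s,(375,170,440,235)),('top',t,(355,115,425,180))):
    x0,y0,x1,y1=bx;h=cv2.cvtColor(S['pixels'],cv2.COLOR_RGB2HSV)[y0:y1,x0:x1]
    m=((h[...,0]<18)&(h[...,1]>90)&(h[...,2]>40)).astype(np.uint8);c=max(cv2.findContours(m,0,1)[0],key=cv2.contourArea)[:,0]+[x0,y0]
    q=np.vstack([proj(S,np.c_[P[0]+r*np.cos(an),P[1]+r*np.sin(an),z+0*an]) for r,z in((.036,.105),(.036,.113),(.015,.153))])
    print(n,'meas',c.min(0),c.max(0),'pred home',q.min(0),q.max(0))
E
```

```text
side meas [388 183] [430 223] pred home [386.34262603 181.05476089] [431.10961973 224.82093803]Traceback (most recent call last):
  File "<stdin>", line 10, in <module>
ValueError: max() iterable argument is empty
```

View pics/c4.png

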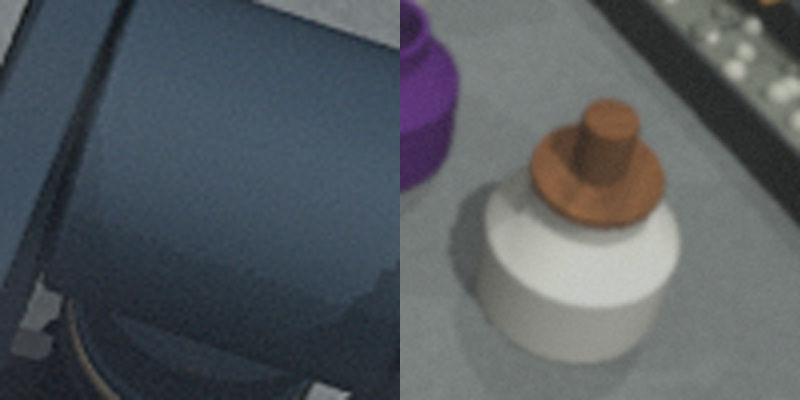

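The top view is covered by the arm. The side view shows the stopper upright (knob at crop (608,140)) with its collar flat on the rim, and its extents match the home prediction within about 2 px. The gripper is clear, so I'm handing in.

```bash
python3 -c "
from station import sign_off
print(sign_off())"
```

```text
the job is handed in; nothing more can be done
None
```

The larger stopper is upright in the white wide-mouthed jar with its collar on the rim, as far as the side camera shows (the arm hid the top view). I let go only once the taper was inside, didn't touch the other items, and handed the job in at about 11.5 s.

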